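# Seat the porous stone in its cell and swing the retainer over it

## Robot

A 6-joint arm with a two-finger parallel gripper is mounted at the origin on the work surface. World frame = base frame: x ahead of the robot, y to its left, z up, the work surface at z = 0. Lengths are in m, angles in degrees, forces in N, time in s.
With the tool pointing down it reaches from about 0.275 to 0.75 m from the base axis. Payload 10.2 kg.
Tool frame: the origin (TCP) lies on the centre line of the jaws, within the pads' length; the fingertips stand 8 mm ahead of it and the grasp point (between the pads) lies 11 mm behind it (arm.tips_ahead is the distance from the TCP to the fingertips, in m); z points along the fingers, y is the line along which they close (so a half turn about z gives the same grasp; the last joint's range is limited). The gripper opens to 85 mm and grips with 20 to 120 N. Pads are 22 mm wide; open, the fingers measure 114 mm over their backs; the gripper's body (76 mm by 85 mm) begins 54 mm behind the grasp point. The pads swing forward as they close: fully open they stand 13 mm farther back than shut.
Start: joints at [50.569, 17.928, 85.812, -0, 76.261, -12.8], TCP at [0.235, 0.469, 0.239] pointing down, gripper open.
Joint ranges: [-168.41, 168.41], [-55.51, 124.54], [10.69, 146.95], [-70.63, 250.63], [1, 178], [-165.06, 165.06]. Speed limits (degrees/s): [136.94, 136.94, 172.46, 180, 180, 180].

## Interface

Orientations are given as a 3x3 rotation matrix whose columns are the frame's x, y, z axes.
In Python, from bench import status, camera, get_calibration, arm gives the robot as it stands.
- The arm moves only by the tool servo_tool, never from a script. Its argument "increments" is a list of rows, each an object with "delta_pos": the shift along the tool's x, y, z in mm, a list of three; "dr": the turn, a rotation vector about the tool's x, y, z in units of 6 degrees (1.0 is 6 degrees), a list of three; "gripper": the opening, from -1 (shut) to 1 (fully open). In form: [{"delta_pos": [x, y, z], "dr": [rx, ry, rz], "gripper": gripper}, ...]. A call has 1 to 10 rows; each row is the pose to reach, as a shift and turn from the pose commanded when the call began, along the tool's axes at that moment; what a row does not reach only later rows make up. A row lasts 1/12 s, in which the tool goes at most 41.7 mm and 7.16 degrees, less where a joint would pass 70% of its speed; a pose out of reach is approached as far as the arm can. A call with a gripper value outside its range is refused whole. The fingers move at their own pace and stop on an object; "force" is the grip in N (left out, the last holds). Time passes only in rows, so rows that repeat a pose let the fingers close. It gives the time, the measured TCP pose, the force, the opening and the grip force at its end, in the units of the state.
- status.get_obs(): the state, without advancing time (a new reading comes with each control period).
- camera(name): name is "scene" or "top" or "wrist"; returns (picture, depth): 480x640x3 uint8, red, green, blue; 480x640 float32, m along the optical axis (not along the pixel's ray), 0 where there is no reading.
- get_calibration(name): a dict with "vertical_fov" (degrees; the focal length in pixels is half the picture's height over the tangent of half this angle, whatever the lens; pixels are square), "cx", "cy" (the principal point, pixels), "cam_to_world" (4x4, takes a point from camera to world coordinates). Camera axes: x right, y up, looking along -z (the intrinsics and any distortion apply to the point x, -y, -z); pixel columns grow to the right and rows downward; lengths in m; the calibration is good to about 2 mm. The wrist camera is an equidistant fisheye: a pixel r from the principal point sees the ray r / f radians off the axis. A picture is of the moment at which its call begins: read the wrist's pose just before it. get_calibration takes no time and is no camera call; for the wrist camera it gives the pose at the moment of the call.
- arm.hand_in(): hands the job in; it is judged then, once.
The state is a dict: "t": time; "joint_positions": joint angles; "qvel": joint speeds; "joint_efforts": joint torques, N m; "tcp_pos": TCP position; "ee_rot": TCP orientation; "force": force on the tool from outside, world axes, zero at the start; "moment": the same for the moment, N m; "opening": finger opening in m; "grasp_force": force on a finger pad.
Only numpy, scipy, OpenCV 4.12 (cv2) and the standard library are available. Lean on these libraries where they do the work, as an engineer would, in place of code of your own. Each camera call takes 0.05 s, during which the arm holds its last target. There are 200 camera calls.

## Task

Without lifting or squeezing it, gently nudge the loose porous stone disc across the deck of the aluminium cell base until it drops flat into the round recess. Then push the red retainer bar round by its black knob, as far as it goes, so that it lies over the seated stone. Keep the bar clear of the recess until the stone is home, and leave the other things on the bench where they are.

Things in the scene. Friction and masses are not known exactly. Their poses are not given: they have to be found in the camera images.
- stone_mid (a point): centre (half-way up) of the loose porous stone: a flat tan disc, 50 mm dia, 10 mm thick, about 50 g, lying flat on the cell's deck on the side of the recess nearer the robot (70 to 90 mm from the recess along the cell's x, up to 55 mm to either side); its z axis is the disc's axis
- recess (a point): centre of the mouth of the round recess, at deck level (30 mm above the bench). The recess is 53 mm dia, 7 mm deep, with a 1.5 mm chamfer and a black floor, so the seated stone stands 3 mm proud of the deck and its centre is 2 mm below this point. The cell is a fixed aluminium block, 220 mm (its x) by 200 mm (its y) by 30 mm high, with a flat deck; the block's centre is 15 mm from this point along -x. Axes are the block's: z up, x roughly away from the robot
- pivot (a point): the retainer's pivot axis, at deck level, 63 mm from the recess centre along the block's +x; a low boss 20 mm dia carries the bar's hub, whose top is 15.5 mm above the deck. Axes are the block's
- knob (a point): centre of the upright black knob on the retainer bar: 15 mm dia, 30 mm tall (this point is half-way up, 26.5 mm above the deck), 60 mm from the pivot axis. The red bar under it is 16 mm wide, 6 mm thick, its underside 5.5 mm above the deck, and ends 73 mm from the pivot
- retainer (a joint): angle of the retainer bar, rad: 0 when the bar points along the block's -y from the pivot; grows clockwise seen from above; 1.571 (end stop) when it points along the block's -x, over the recess. Starts between 0 and 0.35. It stays where it is left and needs about 1 N at the knob to turn
- weight: bystander: brass check weight with a knob, 32 mm dia, 52 mm high, standing on the bench; origin at the centre of its underside
- tin: bystander: closed aluminium sample tin, 64 mm dia, 45 mm high, on the bench; origin at the centre of its underside
- cutter: bystander: bare steel ring, 74 mm outside dia, 20 mm high, on the bench; origin at the centre of its underside
- brush: bystander: brush lying on the bench along its own x; origin on its underside
- spatula: bystander: spatula lying on the bench along its own x; origin on its underside
- wash: bystander: white bottle with red cap, 60 mm dia, 170 mm high; origin at the centre of its underside
- pan: bystander: open steel pan, 100 mm dia, 45 mm high; origin at the centre of its underside
- stone: the same stone disc, origin at the centre of its underside
Things that resemble listed ones, but are neither listed nor needed, are in the scene too. Of the things like the stone, leave any that is green; of the rest the smaller one is meant.

How it is judged:
By the outcome, as a careful person would: the job done as asked, in the order asked, and still so for the second after the job is handed in, with the robot touching nothing.
It also fails if it takes over 51 s, if anything falls off the work surface, if the arm or the gripper's body presses on something with over 40 N, if the wrist force passes 120 N, or if a joint passes its speed limit or range.

## Working session

There is one attempt and no reset: what is moved stays moved. The work goes in short steps, Python scripts to look and compute and a tool call to move; the robot and the scene stay as the last step left them, time stands still between calls to the robot, and variables do not carry over. Pictures are saved under pics/ and viewed, at most 10 in all, crops included, and the job is handed in when it is done.

Besides the shell and the picture viewer there is one more tool, called after ">>>" as name(argument=value, ...), one argument or row to a line, values as JSON. servo_tool: Moves the arm, as the interface text tells. Its arguments: {"type":"object","properties":{"increments":{"type":"array"},"force":{"type":"number"}},"required":["increments"]}

```bash
mkdir -p pics
cat > h.py <<'E'
import numpy as np, cv2
from bench import status, camera, get_calibration, arm
def shot(n,f=None):
    c=get_calibration(n); im,d=camera(n)
    if f: cv2.imwrite('pics/'+f,im[:,:,::-1])
    return c,im,d
def ray(c,u,v,fish=False):
    f=240/np.tan(np.radians(c['vertical_fov'])/2)
    x,y=(u-c['cx']),(v-c['cy'])
    if fish:
        r=np.hypot(x,y)+1e-9;t=r/f;d=np.array([np.sin(t)*x/r,-np.sin(t)*y/r,-np.cos(t)])
    else: d=np.array([x/f,-y/f,-1.])
    T=np.array(c['cam_to_world']);return T[:3,3],T[:3,:3]@d
def plane(c,u,v,z,fish=False):
    o,d=ray(c,u,v,fish);return o+d*(z-o[2])/d[2]
def tri(r1,r2):
    (a,d),(b,e)=r1,r2
    s=np.linalg.lstsq(np.c_[d,-e],b-a,rcond=None)[0]
    p,q=a+s[0]*d,b+s[1]*e;return (p+q)/2,np.linalg.norm(p-q)
def deproj(c,u,v,d):
    o,r=ray(c,u,v);return o+r*d
E
python3 - <<'E'
from h import *
for n in('top','scene'):
    c,im,d=shot(n,n+'1.png');np.savez(n+'1.npz',im=im,d=d);print(n,c)
s=status.get_obs();print(s['t'],s['tcp_pos'],s['ee_rot'],arm.tips_ahead)
E
```

```text
top {'vertical_fov': 48.45083807214383, 'cx': 312.24125290324315, 'cy': 243.45478030071803, 'cam_to_world': array([[ 0.01751979,  0.99119395, -0.13125399,  0.39265573],
       [-0.99978883,  0.01595709, -0.01294829, -0.00342386],
       [-0.01073984,  0.13145313,  0.99126421,  1.26643144],
       [ 0.        ,  0.        ,  0.        ,  1.        ]])}
scene {'vertical_fov': 53.82392910787615, 'cx': 313.8660538619618, 'cy': 233.659689628388, 'cam_to_world': array([[ 0.6361313 , -0.66148716,  0.39720487,  0.99615127],
       [ 0.77148457,  0.53716503, -0.34097697, -0.35611396],
       [ 0.01218732,  0.52334355,  0.85203462,  0.9982904 ],
       [ 0.        ,  0.        ,  0.        ,  1.        ]])}
0.1 [0.23521348 0.4691315  0.23880102] [[-8.93906044e-01  4.48253795e-01 -7.20620360e-04]
 [ 4.48254306e-01  8.93905642e-01 -8.83331883e-04]
 [ 2.48209737e-04 -1.11263689e-03 -9.99999350e-01]] 0.008
```

View pics/top1.png

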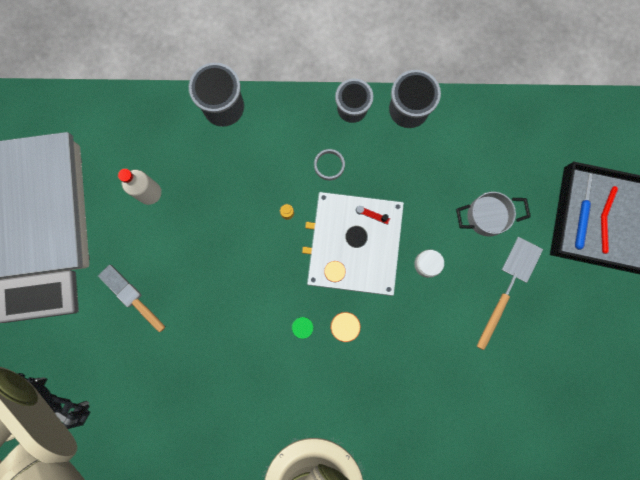

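View pics/scene1.png

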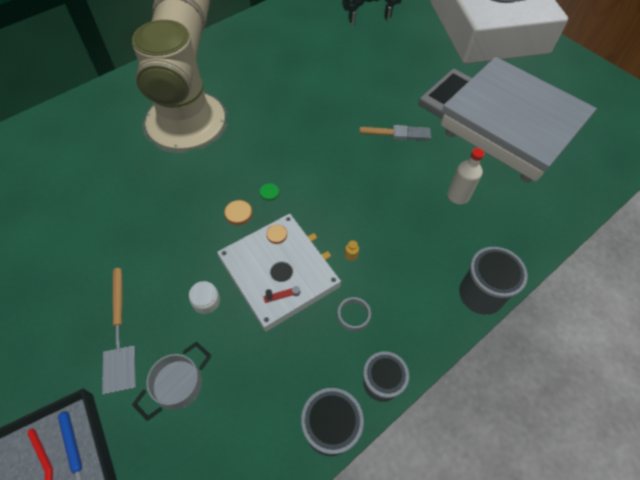

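The top view shows the stone at (335,271), the recess at (356,237), the pivot near (360,209) and the knob near (386,218). The larger tan disc (346,327) and the green one (302,328) are decoys. The scene view shows the stone at (277,233), the recess at (281,271) and the knob at (268,295).

```bash
cat >> h.py <<'E'
def blob(m,seed):
    n,l,st,ce=cv2.connectedComponentsWithStats(m.astype(np.uint8))
    best=min((i for i in range(1,n) if st[i,4]>25),key=lambda i:np.hypot(*(ce[i]-seed)))
    pts=max(cv2.findContours((l==best).astype(np.uint8),0,1)[0],key=len)
    (e,ax,_)=cv2.fitEllipse(pts);return np.array(e),ax,st[best,4],pts
def masks(im):
    h=cv2.cvtColor(im,cv2.COLOR_RGB2HSV);H,S,V=[h[...,i].astype(int) for i in range(3)]
    return dict(tan=(H>8)&(H<28)&(S>50)&(V>120),dark=(V<60)&(S<120),red=((H<6)|(H>174))&(S>150)&(V>80),white=(S<40)&(V>130))
E
python3 - <<'E'
from h import *
seeds=dict(top=dict(stone=(335,271),recess=(356,237),red=(374,214)),scene=dict(stone=(277,233),recess=(281,271),red=(282,296)))
R={}
for n in seeds:
    z=np.load(n+'1.npz');im,d=z['im'],z['d'];c=get_calibration(n);m=masks(im)
    for k,mk in(('stone','tan'),('recess','dark'),('red','red')):
        e,ax,a,p=blob(m[mk],seeds[n][k]);R[n,k]=ray(c,*e)
        u,v=np.round(e).astype(int)
        print(n,k,e.round(1),np.round(ax,1),a,'depthpt',deproj(c,*e,d[v,u]).round(4), 'plane',plane(c,*e,dict(stone=.04,recess=.03,red=.04)[k]).round(4))
        if k=='red':print('  ends',[plane(c,*q,.0385).round(3) for q in cv2.boxPoints(cv2.minAreaRect(p))])
    if n=='top':
        e,ax,a,p=blob(m['white'],(356,244))
        r=cv2.minAreaRect(p);print(r);print([plane(c,*q,.03).round(4) for q in cv2.boxPoints(r)])
        # knob: dark near (385,218)
    e,ax,a,p=blob(m['dark'],dict(top=(386,218),scene=(268,294))[n]);print('knob',e,ax,a,plane(c,*e,.0715));R[n,'knob']=ray(c,*e)
for k in('stone','recess','knob'):print(k,tri(R['top',k],R['scene',k]))
E
```

```text
top stone [334.5 271.1] [20.5 20.8] 364 depthpt [ 0.4919 -0.0399  0.0386] plane [ 0.4918 -0.0398  0.04  ]
top recess [356.1 236.3] [18.5 19.1] 304 depthpt [ 0.5761 -0.0902  0.0215] plane [ 0.5748 -0.0896  0.03  ]
top red [371.9 214.4] [ 5.2 26.5] 108 depthpt [ 0.6253 -0.1253  0.0418] plane [ 0.6257 -0.1255  0.04  ]
  ends [array([ 0.629, -0.102,  0.038]), array([ 0.64 , -0.107,  0.038]), array([ 0.622, -0.154,  0.038]), array([ 0.61 , -0.149,  0.038])]
((355.57696533203125, 243.38461303710938), (86.82431030273438, 93.64620971679688), 7.125016689300537)
[array([0.4604, 0.0239, 0.03  ]), array([6.806e-01, 5.000e-04, 3.000e-02]), array([ 0.6577, -0.203 ,  0.03  ]), array([ 0.439 , -0.1752,  0.03  ])]
knob [356.07266235 236.34979248] (18.505090713500977, 19.08243179321289) 304 [ 0.568683   -0.08666979  0.0715    ]
scene stone [276.3 233.5] [17.8 20.1] 308 depthpt [ 0.4935 -0.0421  0.0414] plane [ 0.4928 -0.0416  0.04  ]
scene recess [281.1 271.6] [15.1 18. ] 236 depthpt [ 0.573  -0.0898  0.0229] plane [ 0.576  -0.0917  0.03  ]
scene red [282.3 294.1] [ 4.2 22. ] 81 depthpt [ 0.627  -0.1266  0.0422] plane [ 0.6262 -0.1261  0.04  ]
  ends [array([ 0.612, -0.144,  0.038]), array([ 0.628, -0.105,  0.038]), array([ 0.638, -0.109,  0.038]), array([ 0.622, -0.148,  0.038])]
knob [268.79946899 294.94448853] (4.046891689300537, 7.544728755950928) 31 [ 0.62172541 -0.15705788  0.0715    ]
stone (array([ 0.49172163, -0.04034143,  0.03745268]), np.float64(0.00104213276374849))
recess (array([ 0.57496011, -0.09030371,  0.02679709]), np.float64(0.0012081745665199))
knob (array([ 0.57875187, -0.11256437, -0.05645653]), np.float64(0.03823195293773718))
```

>>> servo_tool(
  increments=[
    {"delta_pos": [-415,-337,39],"dr": [0,0,0.7],"gripper": -0.3},
    {"delta_pos": [-415,-337,39],"dr": [0,0,0.7],"gripper": -0.3},
    {"delta_pos": [-415,-337,39],"dr": [0,0,0.7],"gripper": -0.3},
    {"delta_pos": [-415,-337,39],"dr": [0,0,0.7],"gripper": -0.3},
    {"delta_pos": [-415,-337,39],"dr": [0,0,0.7],"gripper": -0.3},
    {"delta_pos": [-415,-337,39],"dr": [0,0,0.7],"gripper": -0.3},
    {"delta_pos": [-415,-337,39],"dr": [0,0,0.7],"gripper": -0.3},
    {"delta_pos": [-415,-337,39],"dr": [0,0,0.7],"gripper": -0.3},
    {"delta_pos": [-415,-337,39],"dr": [0,0,0.7],"gripper": -0.3},
    {"delta_pos": [-415,-337,39],"dr": [0,0,0.7],"gripper": -0.3},
  ],
)

```text
t: 0.93
tcp_pos: [0.4065, 0.0885, 0.2088]
ee_rot: [[-0.859, 0.513, 0.0], [0.513, 0.859, 0.0], [-0.0, 0.0, -1.0]]
force: [0.5, 0.7, 0.5]
opening: 0.0297
grasp_force: 0.0
```

>>> servo_tool(
  increments=[
    {"delta_pos": [-96,-67,9],"dr": [0,0,0],"gripper": -0.3},
    {"delta_pos": [-96,-67,9],"dr": [0,0,0],"gripper": -0.3},
    {"delta_pos": [-96,-67,9],"dr": [0,0,0],"gripper": -0.3},
    {"delta_pos": [-96,-67,9],"dr": [0,0,0],"gripper": -0.3},
    {"delta_pos": [-96,-67,9],"dr": [0,0,0],"gripper": -0.3},
    {"delta_pos": [-96,-67,9],"dr": [0,0,0],"gripper": -0.3},
  ],
)

```text
t: 1.43
tcp_pos: [0.454, -0.0158, 0.1997]
ee_rot: [[-0.859, 0.513, -0.001], [0.513, 0.859, 0.0], [0.001, -0.0, -1.0]]
force: [-0.3, 0.3, -0.5]
opening: 0.0302
grasp_force: 0.0
```

Run:
```python
from h import *
c,im,d=shot('wrist','w1.png');np.savez('w1.npz',im=im,d=d);s=status.get_obs()
print(s['t'],s['tcp_pos'],s['force'],c, arm.tips_ahead)
```

```text
1.4833 [ 0.4539811  -0.01540129  0.19989631] [ 0.16023334  0.66547853 -0.30587563] {'vertical_fov': 65.70646984690485, 'cx': 318.13087503978744, 'cy': 241.0584110559668, 'cam_to_world': array([[ 5.11830991e-01, -8.27913380e-01, -2.29321764e-01,
         3.96826502e-01],
       [ 8.59086068e-01,  4.93384502e-01,  1.36172176e-01,
         1.85375163e-02],
       [ 4.05038365e-04, -2.66704273e-01,  9.63778329e-01,
         3.32537964e-01],
       [ 0.00000000e+00,  0.00000000e+00,  0.00000000e+00,
         1.00000000e+00]])} 0.008
```

View pics/w1.png

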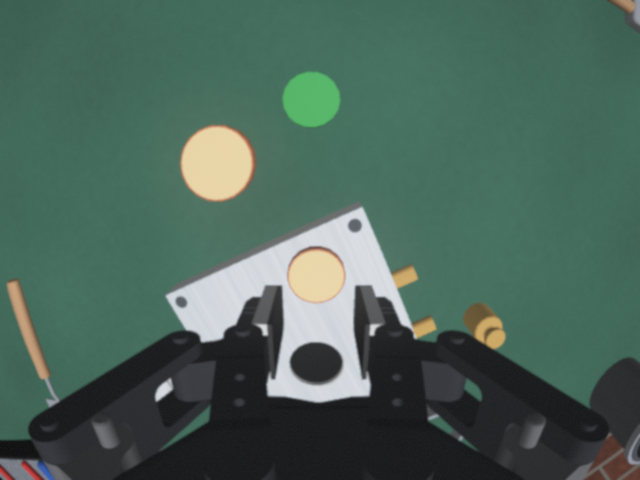

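The wrist view shows the stone at (316,275), the recess at (317,363) seen between the fingers, the larger tan decoy at (217,163) and the green one at (311,99).

Run:
```python
from h import *
z=np.load('w1.npz');im,d=z['im'],z['d'];c=get_calibration('wrist');m=masks(im)
t=np.load('top1.npz');ct=get_calibration('top');mt=masks(t['im'])
for k,mk,s,st,zz in(('stone','tan',(316,275),(335,271),.04),('recess','dark',(317,363),(356,236),.03)):
    if k=='recess':
        mm=m[mk].copy();mm[:335]=0;mm[391:]=0;mm[:,:285]=0;mm[:,348:]=0
    else: mm=m[mk]
    e,ax,a,p=blob(mm,s)
    q=np.array([plane(c,*x[0],zz,True)[:2] for x in p],np.float32)
    (cc,r)=cv2.minEnclosingCircle(q);A=np.c_[2*q,np.ones(len(q))];sol=np.linalg.lstsq(A,(q**2).sum(1),rcond=None)[0]
    rr=np.sqrt(sol[2]+sol[0]**2+sol[1]**2)
    et=blob(mt[mk],st)[0]
    print(k,e.round(1),np.round(ax,1),a,'circle',sol[:2].round(4),rr.round(4),'tri',tri(ray(c,*e,True),ray(ct,*et)))
# finger/stone/deck depth from wrist
print(d[275,316],d[310,200],[deproj(c,0,0,0)][:0])
# fingertip location from wrist depth: tips at px
for px in((272,292),(362,292)):
    o,r=ray(c,*px,True);cosv=-(np.array(c['cam_to_world'])[:3,:3].T@r)[2];print(px,o+r*d[px[1],px[0]]/cosv)
o,r=ray(c,230,310,True);cosv=-(np.array(c['cam_to_world'])[:3,:3].T@r)[2]
print('deck', o+r*d[290,220]/cosv)
```

```text
stone [315.9 275.1] [53.9 56.3] 2462 circle [ 0.4916 -0.0396] 0.024 tri (array([ 0.49206135, -0.0398821 ,  0.03679851]), np.float64(7.411133538393689e-05))
recess [315.9 362.2] [36.7 48.1] 1444 circle [ 0.5729 -0.0882] 0.0225 tri (array([ 0.57568608, -0.08993979,  0.02410355]), np.float64(7.640906655945575e-05))
0.31338716 0.33327866 []
(272, 292) [ 0.43596315 -0.02478252  0.20303139]
(362, 292) [0.45427292 0.00447455 0.2011985 ]
deck [ 0.48296801 -0.12538492  0.03375227]
```

>>> servo_tool(
  increments=[
    {"delta_pos": [-1,-2,40],"dr": [0,0,0],"gripper": -0.3},
    {"delta_pos": [-1,-2,80],"dr": [0,0,0],"gripper": -0.3},
    {"delta_pos": [-1,-2,115],"dr": [0,0,0],"gripper": -0.3},
    {"delta_pos": [-1,-2,140],"dr": [0,0,0],"gripper": -0.3},
    {"delta_pos": [-1,-2,150],"dr": [0,0,0],"gripper": -0.3},
    {"delta_pos": [-1,-2,155],"dr": [0,0,0],"gripper": -0.3},
    {"delta_pos": [-1,-2,155],"dr": [0,0,0],"gripper": -0.3},
  ],
)

```text
t: 2.07
tcp_pos: [0.4538, -0.0175, 0.0446]
ee_rot: [[-0.859, 0.511, -0.001], [0.511, 0.859, 0.0], [0.001, -0.0, -1.0]]
force: [0.5, 0.5, 0.2]
opening: 0.0299
grasp_force: 0.0
```

Run:
```python
from h import *
a=np.hstack([shot('wrist')[1][200:440,200:520],shot('scene')[1][180:300,200:360].repeat(2,0).repeat(2,1)])
cv2.imwrite('pics/c2.png',a[:,:,::-1]);s=status.get_obs();print(s['tcp_pos'],s['force'])
```

```text
[ 0.45467649 -0.01805003  0.04589135] [0.18496281 1.00402856 0.49053147]
```

View pics/c2.png

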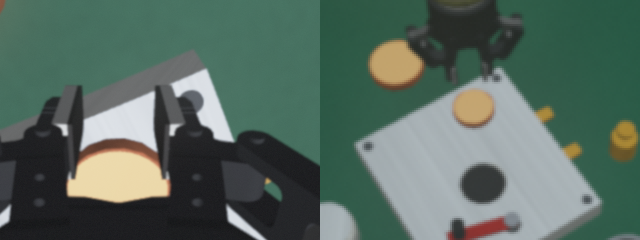

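Both fingers straddle the line just behind the stone, above the deck. I'll feel for the deck in small steps.

>>> servo_tool(
  increments=[
    {"delta_pos": [0,0,2],"dr": [0,0,0],"gripper": -0.3},
    {"delta_pos": [0,0,4],"dr": [0,0,0],"gripper": -0.3},
    {"delta_pos": [0,0,4],"dr": [0,0,0],"gripper": -0.3},
  ],
)

```text
t: 2.42
tcp_pos: [0.4543, -0.0184, 0.0412]
ee_rot: [[-0.859, 0.512, 0.001], [0.512, 0.859, -0.0], [-0.001, 0.0, -1.0]]
force: [-0.6, 0.3, -0.4]
opening: 0.0299
grasp_force: 0.0
```

>>> servo_tool(
  increments=[
    {"delta_pos": [0,0,2],"dr": [0,0,0],"gripper": -0.3},
    {"delta_pos": [0,0,2],"dr": [0,0,0],"gripper": -0.3},
    {"delta_pos": [0,0,2],"dr": [0,0,0],"gripper": -0.3},
  ],
)

```text
t: 2.67
tcp_pos: [0.4542, -0.0185, 0.039]
ee_rot: [[-0.859, 0.513, -0.0], [0.513, 0.859, 0.0], [0.0, -0.0, -1.0]]
force: [-0.8, 0.4, 0.8]
opening: 0.0301
grasp_force: 0.0
```

>>> servo_tool(
  increments=[
    {"delta_pos": [0,0,1],"dr": [0,0,0],"gripper": -0.3},
    {"delta_pos": [0,0,1],"dr": [0,0,0],"gripper": -0.3},
  ],
)

```text
t: 2.83
tcp_pos: [0.4542, -0.0184, 0.0379]
ee_rot: [[-0.859, 0.513, -0.0], [0.513, 0.859, 0.0], [0.0, -0.0, -1.0]]
force: [-0.7, -0.1, 0.4]
opening: 0.0298
grasp_force: 0.0
```

>>> servo_tool(
  increments=[
    {"delta_pos": [0,0,1],"dr": [0,0,0],"gripper": -0.3},
    {"delta_pos": [0,0,1],"dr": [0,0,0],"gripper": -0.3},
  ],
)

```text
t: 3.0
tcp_pos: [0.4543, -0.0185, 0.0375]
ee_rot: [[-0.859, 0.512, 0.0], [0.512, 0.859, -0.0], [-0.0, 0.0, -1.0]]
force: [-2.8, 0.2, 8.8]
opening: 0.0297
grasp_force: 4.1
```

>>> servo_tool(
  increments=[
    {"delta_pos": [0,0,1],"dr": [0,0,0],"gripper": -0.3},
    {"delta_pos": [0,0,1],"dr": [0,0,0],"gripper": -0.3},
  ],
)

```text
t: 3.17
tcp_pos: [0.4545, -0.0184, 0.0374]
ee_rot: [[-0.859, 0.512, 0.001], [0.512, 0.859, -0.0], [-0.001, 0.0, -1.0]]
force: [-7.5, 1.7, 21.6]
opening: 0.03
grasp_force: 10.8
```

>>> servo_tool(
  increments=[
    {"delta_pos": [0,0,1],"dr": [0,0,0],"gripper": -0.3},
    {"delta_pos": [0,0,1],"dr": [0,0,0],"gripper": -0.3},
  ],
)

```text
t: 3.33
tcp_pos: [0.4545, -0.0184, 0.0372]
ee_rot: [[-0.859, 0.512, 0.001], [0.512, 0.859, -0.0], [-0.001, 0.0, -1.0]]
force: [-11.6, 2.9, 34.3]
opening: 0.03
grasp_force: 17.4
```

>>> servo_tool(
  increments=[
    {"delta_pos": [0,0,-6],"dr": [0,0,0],"gripper": -0.3},
    {"delta_pos": [0,0,-6],"dr": [0,0,0],"gripper": -0.3},
    {"delta_pos": [-4,0,-6],"dr": [0,0,0],"gripper": -0.3},
    {"delta_pos": [-8,0,-6],"dr": [0,0,0],"gripper": -0.3},
    {"delta_pos": [-11,0,-6],"dr": [0,0,0],"gripper": -0.3},
    {"delta_pos": [-14,0,-6],"dr": [0,0,0],"gripper": -0.3},
    {"delta_pos": [-18,0,-6],"dr": [0,0,0],"gripper": -0.3},
    {"delta_pos": [-22,0,-6],"dr": [0,0,0],"gripper": -0.3},
    {"delta_pos": [-26,0,-6],"dr": [0,0,0],"gripper": -0.3},
    {"delta_pos": [-30,0,-6],"dr": [0,0,0],"gripper": -0.3},
  ],
)

```text
t: 4.17
tcp_pos: [0.4803, -0.034, 0.0409]
ee_rot: [[-0.859, 0.513, -0.0], [0.513, 0.859, 0.0], [0.0, -0.0, -1.0]]
force: [-0.3, 1.0, -0.9]
opening: 0.03
grasp_force: 0.2
```

>>> servo_tool(
  increments=[
    {"delta_pos": [-4,0,0],"dr": [0,0,0],"gripper": -0.3},
    {"delta_pos": [-8,0,0],"dr": [0,0,0],"gripper": -0.3},
    {"delta_pos": [-12,0,0],"dr": [0,0,0],"gripper": -0.3},
    {"delta_pos": [-17,0,0],"dr": [0,0,0],"gripper": -0.3},
    {"delta_pos": [-22,0,0],"dr": [0,0,0],"gripper": -0.3},
    {"delta_pos": [-27,0,0],"dr": [0,0,0],"gripper": -0.3},
    {"delta_pos": [-32,0,0],"dr": [0,0,0],"gripper": -0.3},
    {"delta_pos": [-37,0,0],"dr": [0,0,0],"gripper": -0.3},
    {"delta_pos": [-40,0,0],"dr": [0,0,0],"gripper": -0.3},
    {"delta_pos": [-40,0,0],"dr": [0,0,0],"gripper": -0.3},
  ],
)

```text
t: 5.0
tcp_pos: [0.5149, -0.0547, 0.041]
ee_rot: [[-0.859, 0.513, 0.0], [0.513, 0.859, -0.0], [-0.0, 0.0, -1.0]]
force: [1.0, -0.7, 0.1]
opening: 0.0299
grasp_force: 0.0
```

```bash
cat > look.py <<'E'
from h import *
import sys
n=sys.argv[1];sd={'top':(345,255),'scene':(278,252)}
a=[]
for k in('top','scene'):
    c,im,d=shot(k);m=masks(im)
    e,ax,ar,p=blob(m['tan'],sd[k]);print(k,e.round(1),np.round(ax,1),ar,plane(c,*e,.04).round(4),plane(c,*e,.033).round(4))
    u,v=int(sd[k][0]),int(sd[k][1]);a.append(im[v-60:v+60,u-75:u+75].repeat(3,0).repeat(2,1)[:, :])
    a[-1]=cv2.resize(im[v-60:v+60,u-60:u+60],(390,390),interpolation=cv2.INTER_CUBIC)
cv2.imwrite('pics/'+n,np.hstack(a)[:,:,::-1]);s=status.get_obs();print(s['t'],s['tcp_pos'].round(4),s['force'].round(1))
E
python3 look.py l1.png
```

```text
top [343.7 260.9] [ 9.5 13.6] 58 [ 0.5155 -0.0607  0.04  ] [ 0.5162 -0.0611  0.033 ]
scene [279.1 254.6] [18.5 20.8] 330 [ 0.5426 -0.0713  0.04  ] [ 0.5393 -0.0692  0.033 ]
5.1 [ 0.5143 -0.0543  0.0409] [ 1.   0.4 -0.2]
```

The scene camera puts the stone 39 mm short of the recess and within 0.5 mm of the push line, which matches the arm's own estimate. I'll continue.

>>> servo_tool(
  increments=[
    {"delta_pos": [-4,0,0],"dr": [0,0,0],"gripper": -0.3},
    {"delta_pos": [-8,0,0],"dr": [0,0,0],"gripper": -0.3},
    {"delta_pos": [-12,0,0],"dr": [0,0,0],"gripper": -0.3},
    {"delta_pos": [-16,0,0],"dr": [0,0,0],"gripper": -0.3},
    {"delta_pos": [-20,0,0],"dr": [0,0,0],"gripper": -0.3},
    {"delta_pos": [-23,0,0],"dr": [0,0,0],"gripper": -0.3},
    {"delta_pos": [-26,0,0],"dr": [0,0,0],"gripper": -0.3},
    {"delta_pos": [-29,0,0],"dr": [0,0,0],"gripper": -0.3},
    {"delta_pos": [-31,0,0],"dr": [0,0,0],"gripper": -0.3},
    {"delta_pos": [-33,0,0],"dr": [0,0,0],"gripper": -0.3},
  ],
)

```text
t: 5.93
tcp_pos: [0.5428, -0.0713, 0.041]
ee_rot: [[-0.859, 0.513, -0.0], [0.513, 0.859, 0.0], [0.0, -0.0, -1.0]]
force: [-0.2, 0.5, 0.8]
opening: 0.0299
grasp_force: 0.4
```

>>> servo_tool(
  increments=[
    {"delta_pos": [-1,0,0],"dr": [0,0,0],"gripper": -0.3},
    {"delta_pos": [-2,0,0],"dr": [0,0,0],"gripper": -0.3},
    {"delta_pos": [-3,0,0],"dr": [0,0,0],"gripper": -0.3},
    {"delta_pos": [-4,0,0],"dr": [0,0,0],"gripper": -0.3},
    {"delta_pos": [-5,0,0],"dr": [0,0,0],"gripper": -0.3},
    {"delta_pos": [-6,0,0],"dr": [0,0,0],"gripper": -0.3},
    {"delta_pos": [-6,0,0],"dr": [0,0,0],"gripper": -0.3},
  ],
)

```text
t: 6.52
tcp_pos: [0.548, -0.0744, 0.041]
ee_rot: [[-0.859, 0.513, 0.0], [0.513, 0.859, -0.0], [-0.0, 0.0, -1.0]]
force: [-0.4, 0.2, 0.1]
opening: 0.0295
grasp_force: 0.0
```

```bash
python3 look.py l2.png
```

```text
top [345.1 259.4] [38.3 43.2] 402 [ 0.519 -0.064  0.04 ] [ 0.5198 -0.0643  0.033 ]
scene [281.1 270.3] [19.  21.3] 346 [ 0.5779 -0.0923  0.04  ] [ 0.5749 -0.0904  0.033 ]
6.6167 [ 0.5478 -0.0743  0.041 ] [0.4 0.6 0.6]
```

View pics/l2.png

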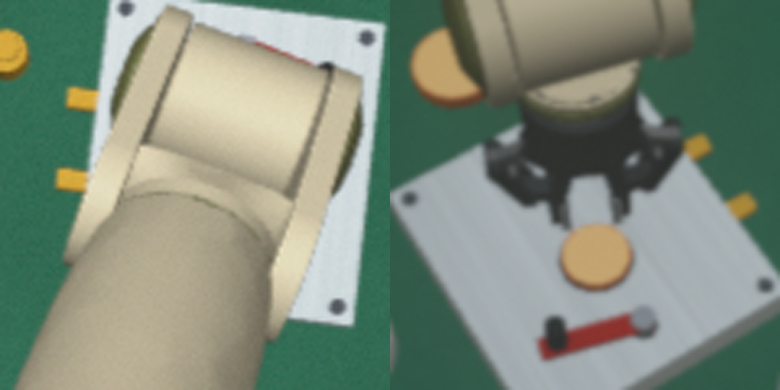

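The scene view shows the stone at about the recess, but the picture doesn't settle whether it dropped. I'll check its height and tilt with the depth image.

```bash
cat > pl.py <<'E'
from h import *
c,im,d=shot('scene');m=masks(im)
e,ax,ar,p=blob(m['tan'],(281,270))
def fit(u0,v0,r):
    P=np.array([deproj(c,u,v,d[v,u]) for u in range(int(u0)-r,int(u0)+r+1) for v in range(int(v0)-r,int(v0)+r+1) if np.hypot(u-u0,v-v0)<=r and d[v,u]>0])
    q=P-P.mean(0);s=np.linalg.lstsq(np.c_[q[:,:2],np.ones(len(q))],P[:,2],rcond=None)[0];return P.mean(0).round(4),s[:2].round(3),len(P)
print(e,ax,ar,fit(*(e-[0,1]),6));print('deck',fit(310,280,4),fit(252,262,4),fit(250,285,5))
E
python3 pl.py
```

```text
[281.14172363 270.29629517] (18.91086769104004, 21.341562271118164) 345 (array([ 0.573 , -0.0887,  0.0332]), array([-0.022, -0.052]), 112)
deck (array([ 0.6344, -0.0539,  0.0301]), array([ 0.077, -0.073]), 49) (array([ 0.514 , -0.1288,  0.0302]), array([0.104, 0.067]), 49) (array([ 0.5588, -0.1664,  0.0303]), array([0.062, 0.055]), 81)
```

Stone top is 3.2 mm above the deck and flat within noise, so it's seated. Next I'll retreat, lift, shut the fingers and hover beyond the knob.

>>> servo_tool(
  increments=[
    {"delta_pos": [6,0,0],"dr": [0,0,0],"gripper": -0.3},
    {"delta_pos": [12,0,0],"dr": [0,0,0],"gripper": -0.3},
    {"delta_pos": [12,0,-40],"dr": [0,0,0],"gripper": -1},
    {"delta_pos": [12,0,-80],"dr": [0,0,0],"gripper": -1},
    {"delta_pos": [0,-2,-110],"dr": [0,0,0],"gripper": -1},
    {"delta_pos": [-35,-10,-110],"dr": [0,0,-0.7],"gripper": -1},
    {"delta_pos": [-75,-18,-110],"dr": [0,0,-1.4],"gripper": -1},
    {"delta_pos": [-110,-26,-110],"dr": [0,0,-1.4],"gripper": -1},
    {"delta_pos": [-127,-29,-110],"dr": [0,0,-1.4],"gripper": -1},
    {"delta_pos": [-127,-29,-110],"dr": [0,0,-1.4],"gripper": -1},
  ],
)

```text
t: 7.5
tcp_pos: [0.643, -0.1664, 0.1499]
ee_rot: [[-0.924, 0.383, -0.0], [0.383, 0.924, -0.0], [-0.0, -0.0, -1.0]]
force: [0.1, 0.4, -0.2]
opening: -0.0003
grasp_force: 0.0
```

```bash
python3 pl.py
python3 - <<'E'
from h import *
c,im,d=shot('wrist','w2.png');np.savez('w2.npz',im=im,d=d);s=status.get_obs()
print(s['t'],s['tcp_pos'],s['joint_positions'])
for k,p in dict(knobtop=(0.6151,-.1525,.0715),recess=(.5755,-.09,.03),pivot=(.6381,-.0971,.0455)).items():
    T=np.linalg.inv(c['cam_to_world']);q=T[:3,:3]@p+T[:3,3];f=240/np.tan(np.radians(c['vertical_fov'])/2)
    x,y=q[0],-q[1];r=np.hypot(x,y);t=np.arctan2(r,-q[2]);print(k,c['cx']+f*t*x/r,c['cy']+f*t*y/r)
E
```

```text
[311.75082397 236.86231995] (5.823018550872803, 7.722820281982422) 43 (array([0.5374, 0.0311, 0.0112]), array([ 0.274, -0.683]), 112)
deck (array([ 0.6343, -0.0538,  0.0299]), array([0.079, 0.068]), 49) (array([ 0.6616, -0.1984,  0.3264]), array([ 2.282, -2.078]), 49) (array([ 0.6329, -0.1985,  0.194 ]), array([ 1.909, -0.79 ]), 81)
7.6 [ 0.64147192 -0.16392136  0.15032047] [-2.44549366e+01  3.94703061e+01  6.58271077e+01  9.45634975e-03
  7.47819962e+01 -9.20145170e+01]
knobtop 319.845954293446 205.3992143195293
recess 382.76718503967555 107.8835278979634
pivot 410.6933906430855 199.4843988573933
```

View pics/w2.png

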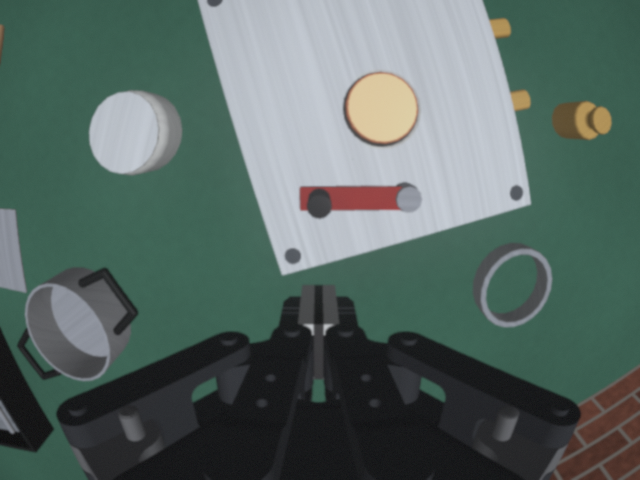

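The stone sits centred in the recess at (382,108), with an even gap all round. The knob at (319,205) and the pivot at (410,199) are where my geometry predicted. I'll lower behind the knob and push it round the arc.

>>> servo_tool(
  increments=[
    {"delta_pos": [0,0,35],"dr": [0,0,0],"gripper": -1},
    {"delta_pos": [0,0,65],"dr": [0,0,0],"gripper": -1},
    {"delta_pos": [0,0,82],"dr": [0,0,0],"gripper": -1},
    {"delta_pos": [0,0,88],"dr": [0,0,0],"gripper": -1},
    {"delta_pos": [0,0,88],"dr": [0,0,0],"gripper": -1},
  ],
)

```text
t: 8.02
tcp_pos: [0.641, -0.1631, 0.0621]
ee_rot: [[-0.925, 0.381, -0.002], [0.381, 0.925, 0.001], [0.003, 0.0, -1.0]]
force: [1.0, 0.6, -0.8]
opening: -0.0003
grasp_force: 0.0
```

>>> servo_tool(
  increments=[
    {"delta_pos": [4,0,0],"dr": [0,0,0],"gripper": -1},
    {"delta_pos": [9,0,0],"dr": [0,0,0],"gripper": -1},
    {"delta_pos": [15.5,-1.5,0],"dr": [0,0,0.83],"gripper": -1},
    {"delta_pos": [21,-2.3,0],"dr": [0,0,1.67],"gripper": -1},
    {"delta_pos": [26.5,-2.7,0],"dr": [0,0,2.5],"gripper": -1},
    {"delta_pos": [32,-2.7,0],"dr": [0,0,3.33],"gripper": -1},
    {"delta_pos": [37.5,-2.2,0],"dr": [0,0,4.17],"gripper": -1},
    {"delta_pos": [43,-1.2,0],"dr": [0,0,5],"gripper": -1},
    {"delta_pos": [48,0,0],"dr": [0,0,5.83],"gripper": -1},
    {"delta_pos": [48,0,0],"dr": [0,0,5.83],"gripper": -1},
  ],
)

```text
t: 8.85
tcp_pos: [0.5974, -0.1456, 0.0646]
ee_rot: [[-0.536, 0.844, 0.002], [0.844, 0.536, -0.001], [-0.002, 0.001, -1.0]]
force: [0.9, 0.1, 0.0]
opening: 0.0
grasp_force: 0.0
```

```bash
python3 look.py l3.png; python3 pl.py | head -1
```

```text
top [353.3 248.8] [13.9 24.8] 112 [ 0.5441 -0.0825  0.04  ] [ 0.545 -0.083  0.033]
scene [286.3 265.6] [ 6.5 11.7] 67 [ 0.5757 -0.076   0.04  ] [ 0.5727 -0.0739  0.033 ]
8.95 [ 0.5979 -0.146   0.0642] [-1.4  0.  -0.4]
[286.26104736 265.61520386] (6.495616912841797, 11.695103645324707) 67 (array([ 0.5809, -0.0786,  0.0563]), array([ 0.884, -1.476]), 115)
```

View pics/l3.png

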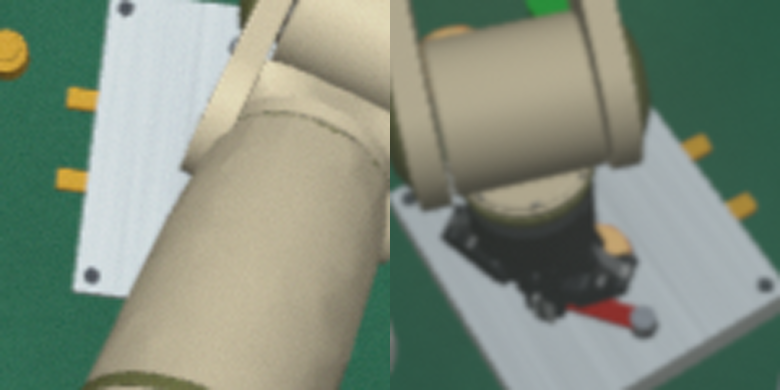

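The bar has swung about half-way. The scene view shows its red part running from the hub at (643,320) in the crop to the fingers. I'll do the second half now.

>>> servo_tool(
  increments=[
    {"delta_pos": [5.3,-1.5,1],"dr": [0,0,0.83],"gripper": -1},
    {"delta_pos": [10.7,-2.3,1],"dr": [0,0,1.67],"gripper": -1},
    {"delta_pos": [16,-2.7,1],"dr": [0,0,2.5],"gripper": -1},
    {"delta_pos": [21.5,-2.7,1],"dr": [0,0,3.33],"gripper": -1},
    {"delta_pos": [27,-2.2,1],"dr": [0,0,4.17],"gripper": -1},
    {"delta_pos": [32.5,-1.2,1],"dr": [0,0,5],"gripper": -1},
    {"delta_pos": [36,-0.5,1],"dr": [0,0,5.5],"gripper": -1},
    {"delta_pos": [38,0,1],"dr": [0,0,5.83],"gripper": -1},
    {"delta_pos": [38,0,1],"dr": [0,0,5.83],"gripper": -1},
  ],
)

```text
t: 9.75
tcp_pos: [0.5773, -0.1138, 0.0623]
ee_rot: [[0.041, 0.999, 0.0], [0.999, -0.041, -0.0], [-0.0, 0.0, -1.0]]
force: [0.7, 0.1, -0.4]
opening: 0.0001
grasp_force: 0.0
```

>>> servo_tool(
  increments=[
    {"delta_pos": [1.3,0,0],"dr": [0,0,0.2],"gripper": -1},
    {"delta_pos": [2.6,0,0],"dr": [0,0,0.4],"gripper": -1},
    {"delta_pos": [4,0,0],"dr": [0,0,0.6],"gripper": -1},
    {"delta_pos": [4,0,0],"dr": [0,0,0.6],"gripper": -1},
  ],
)

```text
t: 10.08
tcp_pos: [0.5774, -0.1098, 0.062]
ee_rot: [[0.105, 0.994, 0.0], [0.994, -0.105, 0.0], [0.0, 0.0, -1.0]]
force: [0.1, -0.1, 0.1]
opening: 0.0002
grasp_force: 0.0
```

>>> servo_tool(
  increments=[
    {"delta_pos": [1,0,0],"dr": [0,0,0],"gripper": -1},
    {"delta_pos": [2,0,0],"dr": [0,0,0],"gripper": -1},
    {"delta_pos": [2,0,0],"dr": [0,0,0],"gripper": -1},
  ],
)

```text
t: 10.33
tcp_pos: [0.5775, -0.1092, 0.0621]
ee_rot: [[0.104, 0.995, -0.0], [0.995, -0.104, -0.002], [-0.002, 0.0, -1.0]]
force: [-1.8, -7.6, -0.1]
opening: -0.0004
grasp_force: 3.7
```

>>> servo_tool(
  increments=[
    {"delta_pos": [1,0,0],"dr": [0,0,0],"gripper": -1},
    {"delta_pos": [1,0,0],"dr": [0,0,0],"gripper": -1},
  ],
)

```text
t: 10.5
tcp_pos: [0.5775, -0.109, 0.0621]
ee_rot: [[0.104, 0.995, -0.0], [0.995, -0.104, -0.004], [-0.004, 0.0, -1.0]]
force: [-2.8, -12.0, -1.4]
opening: 0.0002
grasp_force: 5.9
```

The force climbs with no further motion, so the bar is on its end stop. I'll back off, lift clear and check.

>>> servo_tool(
  increments=[
    {"delta_pos": [-8,0,0],"dr": [0,0,0],"gripper": -1},
    {"delta_pos": [-20,0,0],"dr": [0,0,0],"gripper": -1},
    {"delta_pos": [-25,0,-30],"dr": [0,0,0],"gripper": -1},
    {"delta_pos": [-35,0,-70],"dr": [0,0,0],"gripper": -1},
    {"delta_pos": [-60,0,-110],"dr": [0,0,0],"gripper": -1},
    {"delta_pos": [-95,0,-130],"dr": [0,0,0],"gripper": -1},
    {"delta_pos": [-130,0,-140],"dr": [0,0,0],"gripper": -1},
    {"delta_pos": [-150,0,-140],"dr": [0,0,0],"gripper": -1},
    {"delta_pos": [-150,0,-140],"dr": [0,0,0],"gripper": -1},
  ],
)

```text
t: 11.25
tcp_pos: [0.5612, -0.2607, 0.2025]
ee_rot: [[0.109, 0.994, 0.001], [0.994, -0.109, -0.001], [-0.001, 0.002, -1.0]]
force: [-0.3, 0.3, -1.8]
opening: 0.0002
grasp_force: 0.0
```

Run:
```python
from h import *
c,im,d=shot('top');cs,ims,ds=shot('scene');c2,w,_=shot('wrist')
a=[cv2.resize(im[180:310,290:420],(390,390),interpolation=2),cv2.resize(ims[200:330,215:345],(390,390),interpolation=2)]
cv2.imwrite('pics/end.png',np.hstack(a)[:,:,::-1])
e,ax,ar,p=blob(masks(im)['red'],(358,222));b=cv2.boxPoints(cv2.minAreaRect(p));q=np.array([plane(c,*x,.0415)[:2] for x in b])
i=[q[1]-q[0],q[2]-q[1]];l=max(i,key=np.linalg.norm);print('bar angle',np.degrees(np.arctan2(l[1],l[0]))%180,q.mean(0),status.get_obs()['force'],status.get_obs()['t'])
for u,v in((281,262),(273,272),(290,272),(283,281)):print(u,v,deproj(cs,u,v,ds[v,u]).round(4))
```

```text
bar angle 174.15657475547047 [ 0.60814292 -0.09300973] [ 0.83605947  0.13810738 -0.10461586] 11.4
281 262 [ 0.5745 -0.0883  0.0703]
273 272 [ 0.5681 -0.1083  0.0364]
290 272 [ 0.5901 -0.0767  0.0308]
283 281 [ 0.5966 -0.1021  0.0273]
```

View pics/end.png

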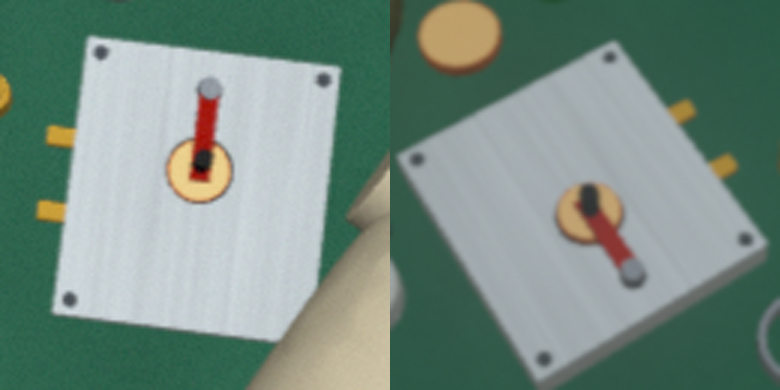

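The final views show the bar over the seated stone, pointing along the block's -x (174°, against about 173.6° expected). The arm is clear of everything.

```bash
python3 -c "from bench import arm; print(arm.hand_in())"
```

```text
the job is handed in; nothing more can be done
None
```

The stone is seated flat in the recess, the retainer bar is turned to its end stop over it, and the job was handed in at about 11.4 s of the 51 s allowed.

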